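Lock the vial carriage on its rail with a quarter-turn T-bolt

ROBOT

A 6-joint arm with a two-finger parallel gripper is mounted at the origin on a cart in front of the work surface, level with it; the furniture and walls round the work are solid. World frame = base frame: x ahead of the robot, y to its left, z up, the work surface at z = 0. Lengths are in m, angles in degrees, forces in N, time in s.
With the tool pointing down it reaches from about 0.4 to 0.825 m from the base axis. Payload 7 kg.
Tool frame: the origin (TCP) lies between the finger pads; the fingertips stand 19 mm ahead of it and the grasp point (between the pads) is the TCP; x points along the fingers, y is the direction in which the jaws open and shut, and the axes are right-handed (so a half turn about x gives the same grasp; the last joint's range is limited). The gripper opens to 88 mm and grips with 3 to 60 N. Pads are 19 mm wide; open, the fingers measure 130 mm over their backs; the gripper's body (78 mm by 193 mm) begins 47 mm behind the grasp point.
Start: joints at [90.705, 20.546, 0.682, 0, -70.136, -16.507], TCP at [0.184, 0.649, 0.246] pointing down, gripper open.
Joint ranges: [-176.03, 176.03], [-82.01, 121.73], [-58.28, 71.71], [-173.87, 95.51], [-174.79, -0.11], [-173.66, 173.66]. Speed limits (degrees/s): [136.94, 136.94, 172.46, 180, 180, 180].

INTERFACE

Orientations are given as [roll, pitch, yaw] about the fixed x, y, z axes, in that order (R = Rz(yaw) Ry(pitch) Rx(roll)).
In Python, from plant import * gives the robot as it stands.
- The arm moves only by the tool step_arm, never from a script. Its argument "steps" is a list of rows, each a list of 2 entries, a list of its own where there are three numbers: the shift along the tool's x, y, z in units of 0.02 m (1.0 is 0.02 m), then the turn about the tool's x in units of 6 degrees (1.0 is 6 degrees). A call has 1 to 20 rows; each row shifts and turns the commanded pose from where the row before left it, along the tool's axes as they then stand; what a row does not reach is not made up. A row lasts 1/12 s, in which the tool goes at most 41.7 mm and 7.16 degrees, less where a joint would pass 70% of its speed; a pose out of reach is approached as far as the arm can. A call with a number of a shift or a turn outside -1 to 1 is refused whole. A call with a gripper value outside its range is refused whole. "fingers" is the closure, from 0 (fully open) to 1 (shut), set as the call begins (left out, the last holds). The fingers move at their own pace and stop on an object; "grip_force" is the grip in N (left out, the last holds). Time passes only in rows, so rows that do not move let the fingers close. It gives the time, the measured TCP pose, the force and the opening at its end, in the units of the state.
- get_state(): the state, without advancing time (a new reading comes with each control period).
- capture(name): name is "side" or "top"; returns the picture (400x640x3 uint8, blue, green, red); there is no depth.
- camera_model(name): a dict with "intrinsics" (3x3 intrinsics, pixels), "rvec" (rotation vector, rad) and "tvec" (3), from world to camera coordinates, as OpenCV has them. Camera axes: x right, y down, z forward; pixel columns grow to the right and rows downward; lengths in m; the calibration is good to about 2 mm. A picture is of the moment at which its call begins. camera_model takes no time and is no camera call.
- close_job(): hands the job in, once; it reports no verdict.
The state is a dict: "time_s": time; "joints": joint angles; "qd": joint speeds; "joint_torque": joint torques, N m; "tcp_pos": TCP position; "eef_rot": TCP orientation; "contact_force": force on the tool from outside, world axes, zero at the start; "moment": the same for the moment, N m; "gripper_width": finger opening in m.
Only numpy, scipy, OpenCV 4.12 (cv2) and the standard library are available. Lean on these libraries where they do the work, as an engineer would, in place of code of your own. Each camera call takes 0.05 s, during which the arm holds its last target.

TASK

Slide the vial carriage along its rail until it rests against the buffers of the measuring head, then lock it there: take the T-bolt from the tool stand, drop its head through the oblong hole of the carriage into the rail's slot, press it down against its spring, turn it a quarter turn clockwise (seen from above) to its stop and let go, so that the spring draws the head up under the rail's lips. Never force it: if the bolt does not drop in or does not turn, do not push harder, and leave the things on the bench round it where they are.

Things in the scene. Friction and masses are not known exactly. Their poses are not given: they have to be found in the camera images.
- base: Grey base plate 122 x 372 x 8 mm, fixed on the bench, under a slotted aluminium rail (350 mm long, 76 wide, top at z = 48 mm) with a white measuring head (125 mm high, round lens) on its right end. Origin at bench level under its middle; x across the rail, y along it away from the head, z up. The rail is parallel to y but clamped by hand: up to 4 mm off x = 0 to either side, the carriage with it.
- slot (a point): Nominal middle of the slot's mouth on the rail's top (z = 48 mm, under the carriage); the true slot lies up to 4 mm to either side across. It runs the rail's whole length: 11.5 mm wide between lips 6 mm thick, over a cavity 34 mm wide whose floor is 14 mm below the mouth. Axes as the base's.
- buffers (a point): Point between the tips of the measuring head's two rubber buffers, at the height of the carriage's plate: base (0, -110, 54) mm, nominal across. The head fills base y = -175 to -115 mm. Axes as the base's.
- carriage (a joint): Slide of the carriage on the rail, m: 0 against the buffers, growing along base +y to 0.095. Stiff (about 5 N), stays where left. The carriage is an aluminium plate 88 x 160 x 8 mm, top at z = 57 mm, with an oblong hole and, towards the head, a black cradle with a capped vial (top 63 mm above the plate). Its flat back wall, 50 mm wide and 30 high, faces the hole and is the place to push: at joint 0 it is at base y = -55 mm.
- hole_home (a point): Where the middle of the carriage's oblong hole is, on the plate's top face, once the carriage is home (before, it is farther along base +y by the joint's value); across the rail this is nominal, the true hole lies up to 4 mm to either side. The hole is 27.6 mm long (along base y) and 11.3 mm wide, straight over the slot. Axes as the base's.
- t_bolt: Steel hammer-head T-bolt with black plastic wing, 66 mm tall, 0.12 kg, upright in the tool stand. Origin under the middle of its head; z up, y along head and wing. Head 26 x 9.8 x 6 mm (y, x, z). Above it to z = 11.5 mm a 9.8 mm square neck, two opposite corners rounded: in the slot it turns only clockwise from above, 90 degrees (+-10 play) to a stop.
- wing (a point): Middle of the T-bolt's wing, the place to grip: 53 mm above the bolt's origin. The wing is 14 mm thick (bolt x), 42 mm long (bolt y), and spans 36 to 66 mm above the origin; under it only a 14 mm round hub, the spring and the washer. Dropped in, this point is at base z = 92.5 mm; locked, 89 mm. Axes as the bolt's.
- washer_under (a point): Middle of the underside of the bolt's 31 mm wide, 4 mm thick washer, 17.5 mm above the bolt's origin at rest. A spring holds it down: 2 N, then 1.2 N per mm. Dropped in, it lies on the plate with the bolt's origin at base z = 39.5 mm. The bolt can turn once pressed 3.5 mm further (about 6 N) and meets the cavity floor at 5.5 mm (8.6 N). Locked, its origin is at base z = 36 mm, the head across the slot.
- stand: White plastic tool stand, 60 x 104 x 38 mm (x, y, z) on a foot 3 mm wider all round, fixed; origin under its middle. An oblong pocket 29 mm long (y) and 13.4 mm wide at (0, -22) mm holds the T-bolt, which hangs by its washer with its origin 20.5 mm above the bench. A bent hex key stands at the other end (y = 34 to 52 mm), up to z = 84 mm.
- bottle_acid: bystander: clear bottle with red screw cap, 60 mm wide, 110 mm tall; origin under its middle
- marker: bystander: white marker pen with black cap, 138 mm long, lying right of the rail
- timer: bystander: white digital timer, 66 x 62 x 18 mm; origin under its middle
- beaker: bystander: empty glass beaker, 61 mm wide, 76 mm tall, behind the rail; origin under its middle
- petri_dishes: bystander: two stacked petri dishes, 59 mm wide, 31 mm high, behind the rail; origin under their middle
Things that resemble listed ones, but are neither listed nor needed, are in the scene too. There is more than one size of the t_bolt; the job needs the larger.

How it is judged (in metres and radians):
On the way, in this order (a step that is already met when the one before it is completed fails the run):
1. the carriage has been slid home, within 2 mm of the buffers (value of joint carriage below 0.002 m), for 0.2 s.
2. the T-bolt's head has dropped through the hole into the slot, lying along the slot (z of t_bolt in the frame of base below 0.0415 m and horizontal distance between t_bolt and hole_home below 0.014 m and angle between the y axis of t_bolt and the y axis of base, either way round below 0.35 rad), for 0.1 s.
At the end, for the whole second after the job is handed in: The carriage is within 3 mm of the buffers; the T-bolt stands upright (within 6 degrees) in its hole (within 14 mm of hole_home), its head across the slot (within 17 degrees) and drawn up under the lips (origin 34.5 to 37.5 mm above the bench), at rest (value of joint carriage below 0.003 m and z of t_bolt in the frame of base between 0.0345 and 0.0375 m and horizontal distance between t_bolt and hole_home below 0.014 m and angle between the y axis of t_bolt and the x axis of base, either way round below 0.3 rad and angle between t_bolt's own z axis and vertical below 0.1 rad and linear speed of t_bolt below 0.01 m/s); the robot touches nothing.
It fails at once if the T-bolt is forced against the rail or carriage (more than 35 N) (contact force between t_bolt and base above 35 N).
It fails at once if the fingers ram the rail, its head or the carriage (more than 40 N) (contact force between the arm and base above 40 N).
It fails at once if a bystander is pushed away by more than 30 mm or tipped (distance of any of bottle_acid, beaker, timer, marker, petri_dishes from where it was at the start of the episode above 0.03 m or angle between any of bottle_acid, beaker's own z axis and vertical above 0.5 rad).
It also fails if it takes over 70 s, if anything falls off the work surface, if the arm or the gripper's body presses on something with over 40 N, if the wrist force passes 120 N, or if a joint passes its speed limit or range.

## Working session

There is one attempt and no reset: what is moved stays moved. The work goes in short steps, Python scripts to look and compute and a tool call to move; the robot and the scene stay as the last step left them, time stands still between calls to the robot, and variables do not carry over. Pictures are saved under pics/ and viewed, and the job is handed in when it is done.

Besides the shell and the picture viewer there is one more tool, called after "Request:" as name([rows], argument=value, ...), one row to a line, values as JSON. step_arm: Moves the arm, as the interface text tells. Its arguments: {"type":"object","properties":{"steps":{"type":"array","items":{"type":"array"}},"fingers":{"type":"number"},"grip_force":{"type":"number"}},"required":["steps"]}

```bash
ls; mkdir -p pics; python3 - <<'E'
from plant import *
import cv2
for n in("side","top"):
    im=capture(n); cv2.imwrite(f"pics/{n}0.png",im)
    print(n,camera_model(n))
print(get_state())
E
```

```text
pics
side {'intrinsics': array([[507.07996053,   0.        , 327.20581183],
       [  0.        , 507.07996053, 201.38187723],
       [  0.        ,   0.        ,   1.        ]]), 'rvec': array([ 0.50601296, -2.41756731,  1.51162897]), 'tvec': array([0.56491754, 0.16465601, 1.43713384])}
top {'intrinsics': array([[461.73754437,   0.        , 310.43025374],
       [  0.        , 461.73754437, 201.7648262 ],
       [  0.        ,   0.        ,   1.        ]]), 'rvec': array([ 2.04702363, -2.15325972,  0.25380228]), 'tvec': array([0.0579845 , 0.61637312, 1.13348895])}
{'time_s': 0.1, 'joints': array([ 9.07061848e+01,  2.05881112e+01,  6.39581154e-01, -1.78320295e-02,
       -7.01348241e+01, -1.65050979e+01]), 'qd': array([-0.01127248, -0.12120975,  0.06110985,  0.08658229,  0.00721192,
        0.01096018]), 'joint_torque': array([-1.14079296e-03, -5.84164453e+01,  2.93752688e+01,  7.01542765e+00,
        1.02698343e-02, -4.39613257e-05]), 'tcp_pos': array([0.18370866, 0.64910565, 0.24471148]), 'eef_rot': array([  95.13496286,   89.91497634, -100.67002195]), 'contact_force': array([0.42071425, 0.10350726, 0.28782644]), 'moment': array([ 0.04406453,  0.02156471, -0.08235993]), 'gripper_width': 0.08753577824733172}
```

View pics/side0.png

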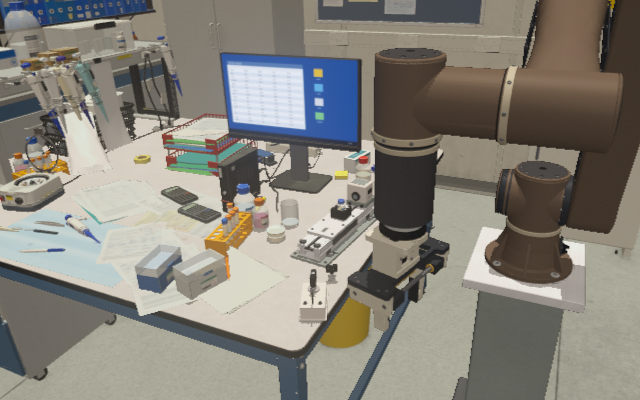

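View pics/top0.png

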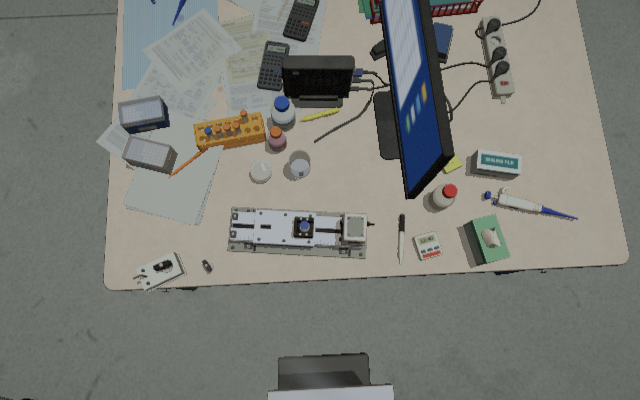

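```bash
cat > h.py <<'E'
import numpy as np, cv2
from plant import *
def cm(n):
    c=camera_model(n);return c["intrinsics"],cv2.Rodrigues(c["rvec"])[0],c["tvec"]
def proj(n,p):
    K,R,t=cm(n);q=K@(R@np.asarray(p,float)+t);return q[:2]/q[2]
def ray(n,uv):
    K,R,t=cm(n);d=R.T@np.linalg.solve(K,[uv[0],uv[1],1.]);return -R.T@t,d/np.linalg.norm(d)
def onz(n,uv,z):
    o,d=ray(n,uv);return o+d*(z-o[2])/d[2]
def tri(a,b):
    o1,d1=ray("top",a);o2,d2=ray("side",b)
    s=np.linalg.lstsq(np.c_[d1,-d2],o2-o1,rcond=None)[0]
    p,q=o1+s[0]*d1,o2+s[1]*d2;return (p+q)/2,np.linalg.norm(p-q)
def crop(im,x0,y0,w,h,s,f):
    cv2.imwrite(f,cv2.resize(im[y0:y0+h,x0:x0+w],None,fx=s,fy=s,interpolation=cv2.INTER_CUBIC))
E
python3 - <<'E'
from h import *
t=cv2.imread("pics/top0.png");s=cv2.imread("pics/side0.png")
crop(t,120,190,260,105,3,"pics/t1.png")
crop(s,280,170,160,160,3.7,"pics/s1.png")
for p in ([0,0,0],[.184,.649,.246],[.184,.649,.0]): print(p,proj("top",p),proj("side",p))
for n in("top","side"):
    K,R,T=cm(n);print(n,"cam at",-R.T@T)
E
```

```text
[0, 0, 0] [334.05079441 452.85029851] [526.53196851 259.47929459]
[0.184, 0.649, 0.246] [ 12.37795256 406.94859253] [398.6651228  303.26038146]
[0.184, 0.649, 0.0] [ 73.34998666 387.39968802] [393.86974089 407.08244658]
top cam at [0.33998188 0.04234017 1.24526899]
side cam at [-0.00980288  1.34040357  0.78410412]
```

View pics/t1.png

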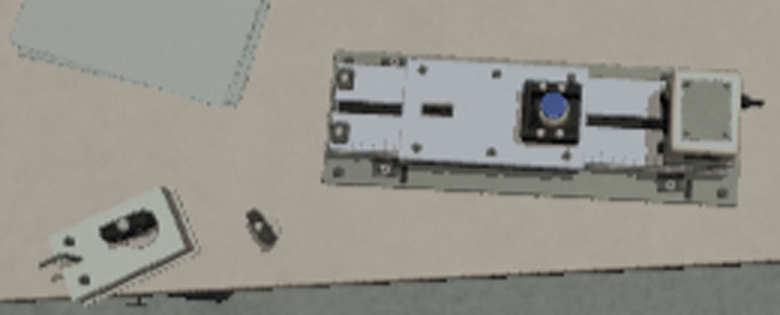

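View pics/s1.png

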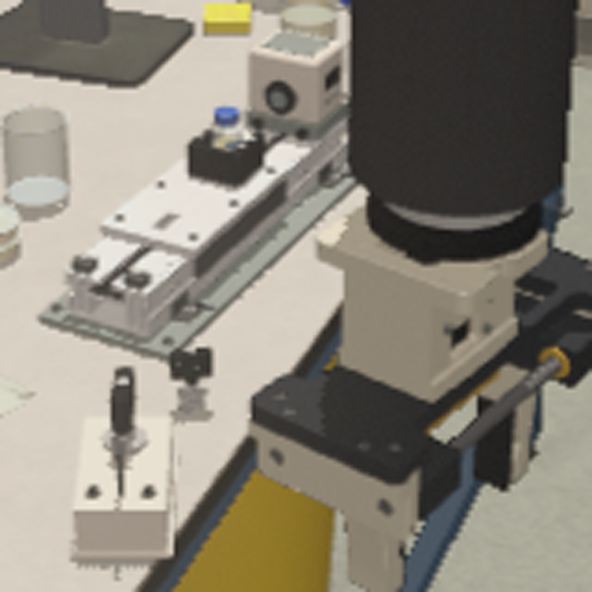

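```bash
python3 - <<'E'
from h import *
t=cv2.imread("pics/top0.png");s=cv2.imread("pics/side0.png")
crop(t,222,200,85,65,9,"pics/t2.png")
crop(t,295,200,85,65,9,"pics/t3.png")
crop(t,130,245,90,50,8,"pics/t4.png")
crop(s,290,255,60,70,8,"pics/s2.png")
E
```

```text
(no output)
```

View pics/t2.png

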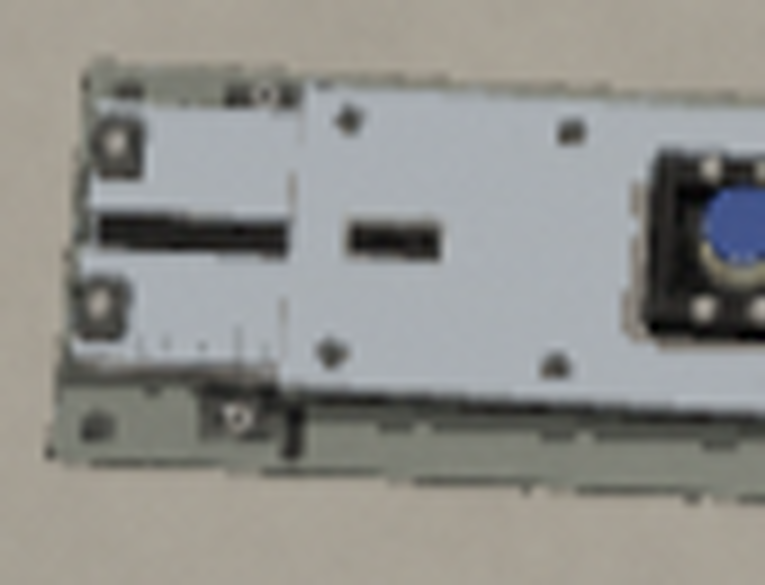

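View pics/t3.png

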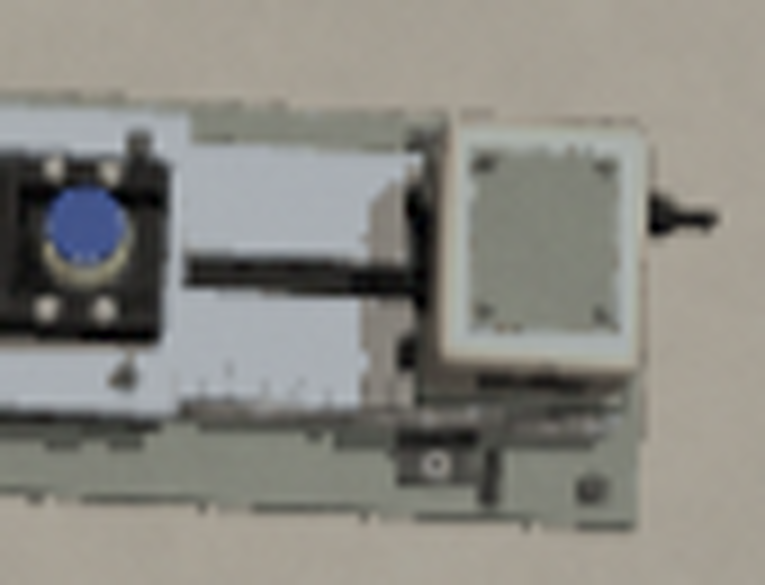

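View pics/t4.png

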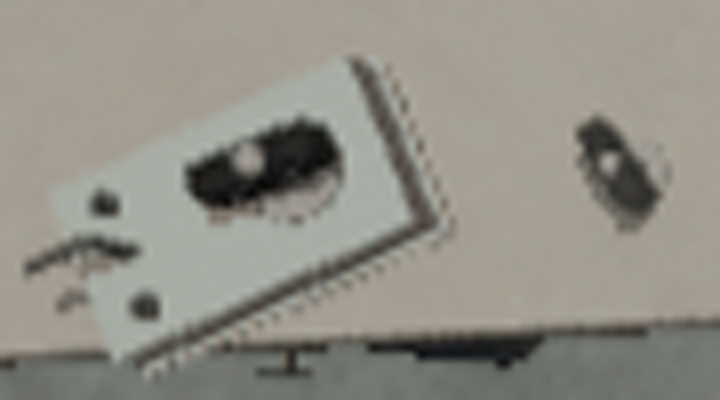

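View pics/s2.png

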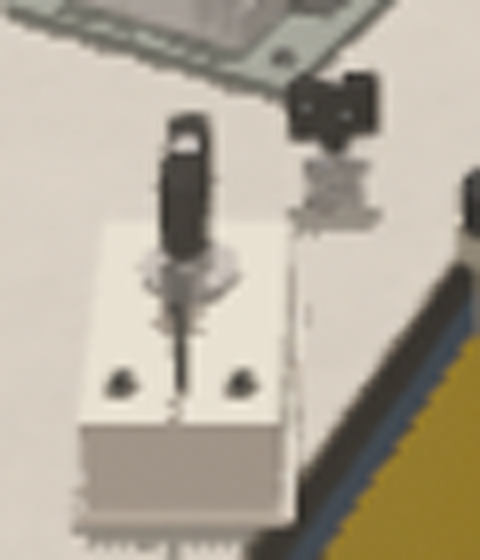

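```bash
cat > m.py <<'E'
from h import *
def u(x0,y0,s,a): return (x0+(a[0]+.5)/s-.5, y0+(a[1]+.5)/s-.5)
T2=lambda *a:u(222,200,9,a)
T3=lambda *a:u(295,200,9,a)
T4=lambda *a:u(130,245,8,a)
S2=lambda *a:u(290,255,8,a)
E
python3 - <<'E'
from m import *
np.set_printoptions(precision=4,suppress=True)
o=lambda p,z:onz("top",p,z)[:2]
BL=o(T2(50,460),.008);TL=o(T2(86,62),.008);BR=o(T3(636,528),.008)
print("base",BL,TL,BR,np.linalg.norm(BL-TL),np.linalg.norm(BL-BR))
d=BL-BR;print("yaw bottom edge",np.degrees(np.arctan2(d[1],d[0]))-90)
c=(TL+BR)/2;print("centre",c)
sl=[o(T2(100,231),.048),o(T2(285,239),.048),o(T3(190,270),.048),o(T3(405,282),.048)]
print("slot",sl);d=sl[0]-sl[3];print(np.degrees(np.arctan2(d[1],d[0]))-90)
h=o(T2(393.5,241),.057);print("hole",h,np.linalg.norm(o(T2(346,238),.057)-o(T2(441,244),.057)))
pc=[o(T2(303,82),.057),o(T2(281,388),.057),o(T3(190,115),.057),o(T3(178,415),.057)]
print("plate",pc,np.linalg.norm(pc[0]-pc[1]),np.linalg.norm(pc[0]-pc[2]),np.mean(pc,0))
d=pc[1]-pc[3];print(np.degrees(np.arctan2(d[1],d[0]))-90)
d=pc[0]-pc[2];print(np.degrees(np.arctan2(d[1],d[0]))-90)
st=[o(T4(*a),.038) for a in((352,58),(432,224),(120,362),(52,188))]
print("stand",st,[np.linalg.norm(st[i]-st[i-1]) for i in range(4)],np.mean(st,0))
for a,b in((0,3),(1,2)):
    d=st[b]-st[a];print("stand yaw",np.degrees(np.arctan2(d[1],d[0]))-90)
a,b=o(T4(186,190),.0865),o(T4(342,152),.0865)
print("wing",a,b,np.linalg.norm(a-b))
print("wing mid top",o(T4(248,160),.0865), "side",onz("side",S2(190,120),.0865))
E
```

```text
base [0.5102 0.2563] [0.6316 0.2442] [ 0.4712 -0.1127] 0.12194742221778014 0.3710241463556598
yaw bottom edge -6.030020550732004
centre [0.5514 0.0657]
slot [array([0.5712, 0.2341]), array([0.5661, 0.1801]), array([0.5486, 0.0165]), array([ 0.5419, -0.046 ])]
-5.969147365948544
hole [0.5622 0.1477] 0.02766253164921607
plate [array([0.6108, 0.1728]), array([0.5209, 0.1812]), array([0.5929, 0.0142]), array([0.505 , 0.0224])] 0.09028734566679074 0.15958011134614716 [0.5574 0.0977]
-5.7009478164984415
-6.440168699871663
stand [array([0.5102, 0.3911]), array([0.4548, 0.3643]), array([0.4159, 0.4638]), array([0.4727, 0.4876])] [np.float64(0.10351722425472731), np.float64(0.061489674112803434), np.float64(0.10686252582818367), np.float64(0.061629596258402405)] [0.4634 0.4267]
stand yaw 21.22034554031673
stand yaw 21.39238330910584
wing [0.4646 0.428 ] [0.474  0.3797] 0.049216623757373665
wing mid top [0.473 0.409] side [0.4768 0.3949 0.0865]
```

```bash
cat >> m.py <<'E'
np.set_printoptions(precision=4,suppress=True)
from scipy.spatial.transform import Rotation as Ro
C=np.array([.5513,.0657]);Y=np.array([np.sin(np.radians(6)),np.cos(np.radians(6))]);X=np.array([Y[1],-Y[0]])
def b2w(x,y): return C+X*x+Y*y
def w2b(p): p=np.asarray(p)[:2]-C; return np.array([p@X,p@Y])
def rot():
    s=get_state();return s,Ro.from_euler("xyz",s["eef_rot"],degrees=True).as_matrix()
def plan(target,jaw=None):
    s,R=rot();d=np.asarray(target)-s["tcp_pos"]
    print("t",round(s["time_s"],2),"tcp",s["tcp_pos"],"tilt axis x",R[:,0],"F",s["contact_force"],"w",round(s["gripper_width"],4),"J",s["joints"])
    ja=np.degrees(np.arctan2(R[1,1],R[0,1]));print("jaw yaw",ja)
    out=None
    print("units of 20mm, tool axes:",R.T@d/.02,"world d mm",d*1e3)
    if jaw is not None:
        t=-(jaw-ja);t=(t+90)%180-90;print("turn(units 6deg)",t/6,"deg",t)
E
python3 - <<'E'
from m import *
print("cradle wall in base (z .087):",w2b(onz("top",T2(655,155),.087)),w2b(onz("top",T2(640,330),.087)))
print("carriage plate edges", [w2b(onz("top",p,.057)) for p in (T2(303,82),T2(281,388),T3(190,115),T3(178,415))])
print("hole",w2b(onz("top",T2(393.5,241),.057)))
print("decoy",onz("top",T4(612,160),.045))
print("spot tri",tri(T4(248,160),S2(188,142)))
a=b2w(.0022,.045);plan([a[0],a[1],.2],-6)
E
```

```text
cradle wall in base (z .087): [0.0258 0.0071] [-0.0246  0.0082]
carriage plate edges [array([0.048 , 0.1127]), array([-0.0423,  0.1117]), array([ 0.0467, -0.0468]), array([-0.0415, -0.0479])]
hole [0.0023 0.0827]
decoy [0.4718 0.3046 0.045 ]
spot tri (array([0.4719, 0.4081, 0.088 ]), np.float64(0.0018112546818624797))
t 0.1 tcp [0.1837 0.6491 0.2447] tilt axis x [-0.0003 -0.0015 -1.    ] F [0.4207 0.1035 0.2878] w 0.0875 J [ 90.7062  20.5881   0.6396  -0.0178 -70.1348 -16.5051]
jaw yaw -105.80499044173959
units of 20mm, tool axes: [  2.2697  20.8224 -25.3546] world d mm [ 374.4831 -538.8821  -44.7115]
turn(units 6deg) 13.365834926376735 deg 80.19500955826041
```

Request:
step_arm([
  [[0,0.82,-1],0],
  [[0,0.82,-1],0],
  [[0,0.82,-1],0],
  [[0,0.82,-1],0],
  [[0,0.82,-1],0],
  [[0,0.82,-1],0],
  [[0,0.82,-1],0],
  [[0,0.82,-1],0],
  [[0,0.82,-1],0],
  [[0,0.82,-1],0],
  [[0,0.82,-1],0],
  [[0,0.82,-1],0],
  [[0,0.82,-1],0],
  [[0,0.82,-1],0],
  [[0,0.82,-1],0],
  [[0,0.82,-1],0],
  [[0,0.82,-1],0],
  [[0,0.82,-1],0],
  [[0,0.82,-1],0],
  [[0,0.82,-1],0],
], fingers=1, grip_force=20)

```text
time_s: 1.77
tcp_pos: [0.4797, 0.2237, 0.2454]
eef_rot: [46.2, 90.0, -149.6]
contact_force: [-0.4, 1.0, -0.6]
gripper_width: 0.0006
```

Request:
step_arm([
  [[0,0,0],1],
  [[0,0,0],1],
  [[0,0,0],1],
  [[0,0,0],1],
  [[0,0,0],1],
  [[0,0,0],1],
  [[0,0,0],1],
  [[0,0,0],1],
  [[0,0,0],1],
  [[0,0,0],1],
  [[0,0,0],1],
  [[0,0,0],1],
  [[0,0,0],1],
  [[0,0,0],0.37],
  [[0,0,0],0],
  [[0,0,0],0],
])

```text
time_s: 3.1
tcp_pos: [0.4792, 0.2248, 0.2453]
eef_rot: [129.5, 90.0, -146.4]
contact_force: [-0.6, 0.0, -0.6]
gripper_width: 0.0003
```

```bash
python3 - <<'E'
from m import *
a=b2w(.0022,.045);plan([a[0],a[1],.2],-6)
E
```

```text
t 3.1 tcp [0.4792 0.2248 0.2453] tilt axis x [-0.0004 -0.0002 -1.    ] F [-0.6112  0.0077 -0.5798] w 0.0003 J [ 46.3727   6.8243 -17.6073  -0.0063 -65.5937 -52.2966]
jaw yaw 174.07349784300888
units of 20mm, tool axes: [ 2.2664 -4.519  -5.2918] world d mm [  78.9524 -114.6145  -45.33  ]
turn(units 6deg) 0.012249640501484768 deg 0.0734978430089086
```

Request:
step_arm([
  [[0.25,-0.75,-0.88],0],
  [[0.25,-0.75,-0.88],0],
  [[0.25,-0.75,-0.88],0],
  [[0.25,-0.75,-0.88],0],
  [[0.25,-0.75,-0.88],0],
  [[0.25,-0.77,-0.89],0],
  [[0.75,0,0],0],
  [[1,0,0],0],
  [[1,0,0],0],
  [[1,0,0],0],
  [[1,0,0],0],
  [[0.75,0,0],0],
  [[0.5,0,0],0],
  [[0,0,0],0],
  [[0,0,0],0],
])

```text
time_s: 4.35
tcp_pos: [0.5582, 0.1102, 0.0955]
eef_rot: [140.8, 90.0, -135.2]
contact_force: [0.1, -0.0, 0.8]
gripper_width: 0.0
```

```bash
python3 - <<'E'
from m import *
a=b2w(.0022,.045);plan([a[0],a[1],.085],-6)
for n in("side","top"):
    im=capture(n);cv2.imwrite(f"pics/{n}1.png",im)
    if n=="side":crop(im,280,150,150,150,4,"pics/s3.png")
    else:crop(im,220,180,180,100,4,"pics/t5.png")
E
```

```text
t 4.35 tcp [0.5582 0.1102 0.0955] tilt axis x [-0.0006 -0.0006 -1.    ] F [ 0.0613 -0.0427  0.8082] w 0.0 J [ 30.8723  18.8636 -23.703    0.0161 -47.4814 -36.8516]
jaw yaw 174.03164193920432
units of 20mm, tool axes: [0.5243 0.0022 0.0021] world d mm [ -0.0456   0.0403 -10.4866]
turn(units 6deg) 0.005273656534048617 deg 0.0316419392042917
```

View pics/s3.png

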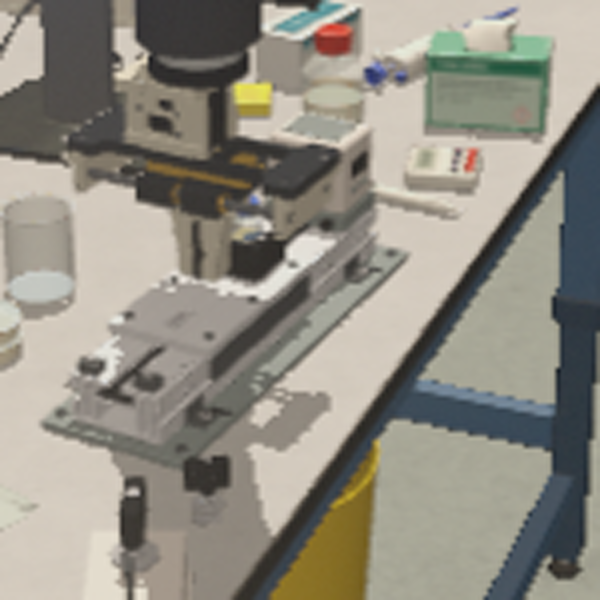

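View pics/t5.png

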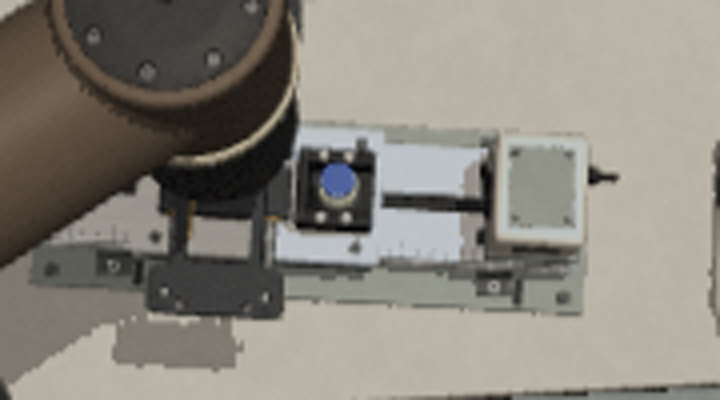

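Request:
step_arm([
  [[0.52,0,0],0],
  [[0,0,0],0],
  [[0,0,-0.5],0],
  [[0,0,-0.4],0],
  [[0,0,-0.2],0],
  [[0,0,-0.1],0],
  [[0,0,-0.1],0],
  [[0,0,-0.1],0],
  [[0,0,-0.1],0],
  [[0,0,-0.1],0],
  [[0,0,-0.15],0],
  [[0,0,-0.15],0],
  [[0,0,-0.15],0],
  [[0,0,-0.15],0],
  [[0,0,-0.15],0],
])

```text
time_s: 5.7
tcp_pos: [0.5535, 0.0645, 0.0854]
eef_rot: [-27.5, 89.9, 56.5]
contact_force: [-2.3, 5.4, 1.6]
gripper_width: 0.0009
```

```bash
python3 - <<'E'
from m import *
s=get_state();print(w2b(s["tcp_pos"]))
a=b2w(.0022,-.0455);plan([a[0],a[1],.085],-6)
E
```

```text
[ 0.0023 -0.001 ]
t 5.7 tcp [0.5535 0.0645 0.0854] tilt axis x [ 0.0009  0.0014 -1.    ] F [-2.3406  5.3883  1.6422] w 0.0009 J [ 26.742   18.5887 -25.8171  -0.0668 -45.5109 -32.6995]
jaw yaw 173.9956875602356
units of 20mm, tool axes: [ 0.0176  0.0073 -2.2255] world d mm [ -4.8    -44.2503  -0.4181]
turn(units 6deg) -0.0007187399607270587 deg -0.0043124397643623524
```

Request:
step_arm([
  [[0,0,-0.2],0],
  [[0,0,-0.2],0],
  [[0,0,-0.2],0],
  [[0,0,-0.2],0],
  [[0,0,-0.2],0],
  [[0,0,-0.2],0],
  [[0,0,-0.2],0],
  [[0,0,-0.2],0],
  [[0,0,-0.15],0],
  [[0,0,-0.1],0],
  [[0,0,-0.05],0],
  [[0,0,0],0],
])

```text
time_s: 6.7
tcp_pos: [0.5495, 0.0263, 0.0854]
eef_rot: [-31.5, 89.9, 52.5]
contact_force: [-1.7, 4.3, 1.4]
gripper_width: 0.0006
```

```bash
python3 - <<'E'
from m import *
s=get_state();print(w2b(s["tcp_pos"]))
a=b2w(.0022,-.0455);plan([a[0],a[1],.085],-6)
im=capture("top");crop(im,220,180,180,100,4,"pics/t6.png")
E
```

```text
[ 0.0023 -0.0394]
t 6.7 tcp [0.5495 0.0263 0.0854] tilt axis x [ 0.0006  0.0008 -1.    ] F [-1.7126  4.3052  1.3987] w 0.0006 J [ 23.1212  18.0227 -26.7195  -0.0421 -45.2048 -29.1097]
jaw yaw 173.98189571307176
units of 20mm, tool axes: [ 0.0199  0.0052 -0.3044] world d mm [-0.7416 -6.0435 -0.4046]
turn(units 6deg) -0.003017381154705845 deg -0.01810428692823507
```

View pics/t6.png

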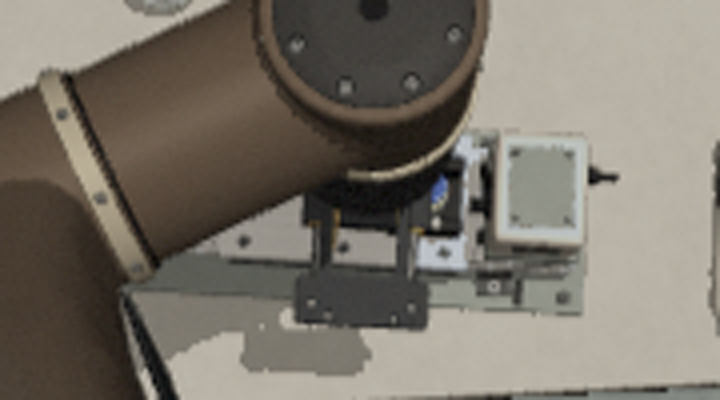

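Request:
step_arm([
  [[0,0,-0.05],0],
  [[0,0,-0.05],0],
  [[0,0,-0.05],0],
  [[0,0,-0.05],0],
  [[0,0,0],0],
])

```text
time_s: 7.17
tcp_pos: [0.5491, 0.0222, 0.0854]
eef_rot: [-40.1, 90.0, 43.8]
contact_force: [-1.6, 4.0, 2.5]
gripper_width: 0.0003
```

Request:
step_arm([
  [[0,0,-0.05],0],
  [[0,0,-0.05],0],
  [[0,0,0],0],
])

```text
time_s: 7.42
tcp_pos: [0.5489, 0.0205, 0.0854]
eef_rot: [-29.7, 89.9, 54.3]
contact_force: [-2.0, 6.9, 2.8]
gripper_width: 0.0003
```

Request:
step_arm([
  [[0,0,-0.05],0],
  [[0,0,0],0],
])

```text
time_s: 7.58
tcp_pos: [0.5489, 0.0204, 0.0854]
eef_rot: [-23.7, 89.9, 60.3]
contact_force: [-4.5, 11.8, 3.5]
gripper_width: 0.0004
```

Request:
step_arm([
  [[0,0,-0.04],0],
  [[0,0,0],0],
  [[0,0,0],0],
  [[0,0,0],0],
])

```text
time_s: 7.92
tcp_pos: [0.5489, 0.0204, 0.0854]
eef_rot: [-21.4, 89.8, 62.6]
contact_force: [-4.1, 15.9, 4.0]
gripper_width: 0.0005
```

Request:
step_arm([
  [[0,0,0.3],0],
  [[0,0,1],0],
  [[0,0,1],0],
  [[-1,0,0],0],
  [[-1,0,0],0],
  [[-1,0,0],0],
  [[-1,0,0],0],
  [[0,0,1],0],
  [[0,0,1],0],
  [[0,0,1],0],
  [[0,0,1],0],
  [[0,0,1],0],
  [[0,0,1],0],
  [[0,0,1],0],
  [[0,0,1],0],
  [[0,0,1],0],
  [[0,0,1],0],
  [[0,0,1],0],
  [[0,0,1],0],
  [[0,0,0],0],
], fingers=0)

```text
time_s: 9.58
tcp_pos: [0.579, 0.3063, 0.1648]
eef_rot: [-64.3, 90.0, 19.8]
contact_force: [0.2, -0.3, 0.5]
gripper_width: 0.0874
```

```bash
python3 - <<'E'
from m import *
plan([.472,.408,.16],21.3)
im=capture("top");cv2.imwrite("pics/top2.png",im);crop(im,222,195,85,65,9,"pics/t7.png");crop(im,295,195,85,65,9,"pics/t8.png")
im=capture("side");cv2.imwrite("pics/side2.png",im);crop(im,280,150,150,150,4,"pics/s4.png")
E
```

```text
t 9.58 tcp [0.579  0.3063 0.1648] tilt axis x [ 0.0007  0.0002 -1.    ] F [ 0.1689 -0.2619  0.5066] w 0.0874 J [ 44.9116  21.9813  -8.1751   0.0204 -59.8061 -50.8211]
jaw yaw 174.10066394689204
units of 20mm, tool axes: [0.2371 5.8466 4.5094] world d mm [-107.0397  101.7295   -4.7909]
turn(units 6deg) -4.533222675517995 deg -27.19933605310797
```

View pics/t7.png

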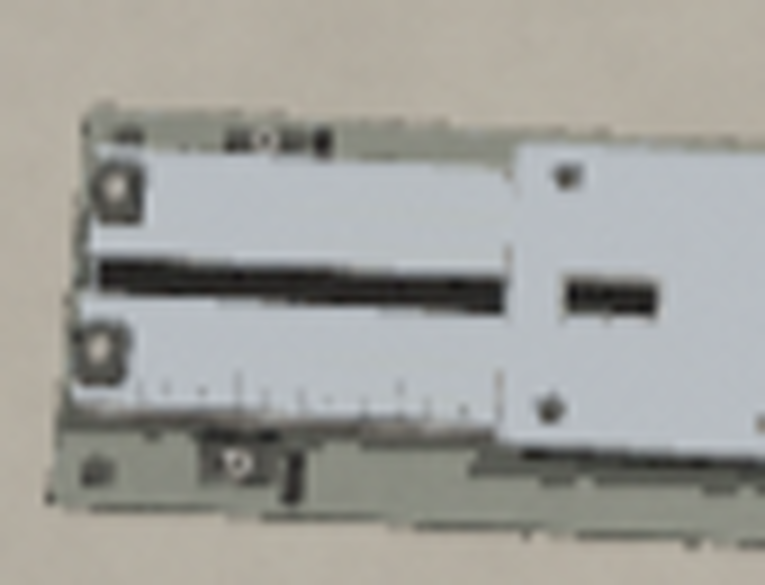

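View pics/t8.png

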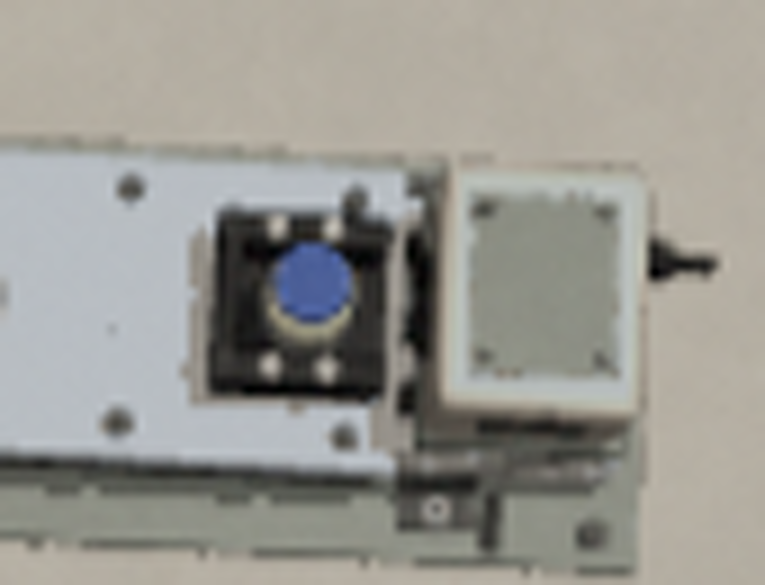

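View pics/s4.png

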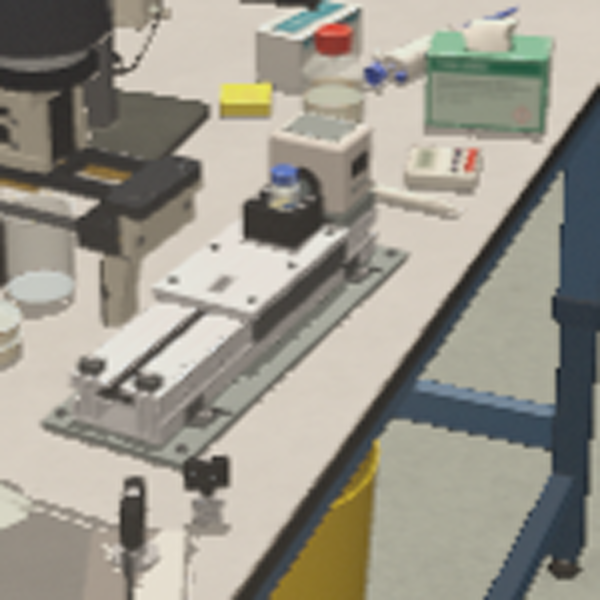

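Request:
step_arm([
  [[0,0.97,0.75],0],
  [[0,0.97,0.75],0],
  [[0,0.97,0.75],0],
  [[0,0.97,0.75],0],
  [[0,0.97,0.75],0],
  [[0,0.97,0.75],0],
  [[0,0,0],-1],
  [[0,0,0],-1],
  [[0,0,0],-1],
  [[0,0,0],-1],
  [[0,0,0],-0.53],
  [[0,0,0],0],
  [[0,0,0],0],
])

```text
time_s: 10.77
tcp_pos: [0.4722, 0.4037, 0.1653]
eef_rot: [121.5, 90.0, -127.4]
contact_force: [-0.8, -0.5, 0.6]
gripper_width: 0.0879
```

```bash
python3 - <<'E'
from m import *
plan([.472,.4075,.0735],21.3)
im=capture("side");crop(im,280,230,90,90,7,"pics/s5.png")
im=capture("top");crop(im,120,230,110,70,7,"pics/t9.png")
im=cv2.imread("pics/top2.png")
# hole centroid: darkness-weighted
x0,y0,x1,y1=282,222,300,234
g=cv2.cvtColor(im,cv2.COLOR_BGR2GRAY).astype(float)[y0:y1,x0:x1]
print(g.astype(int))
w=np.clip(170-g,0,None);w[w<25]=0
ys,xs=np.mgrid[y0:y1,x0:x1];c=((w*xs).sum()/w.sum(),(w*ys).sum()/w.sum());print(c)
p=onz("top",c,.057);print(p,w2b(p))
E
```

```text
t 10.77 tcp [0.4722 0.4037 0.1653] tilt axis x [-0.     -0.0001 -1.    ] F [-0.7885 -0.4784  0.5893] w 0.0879 J [ 58.5069  19.0373 -12.6016  -0.0005 -58.3652 -37.5004]
jaw yaw -158.99375599562416
units of 20mm, tool axes: [ 4.5883 -0.0582  0.1831] world d mm [ -0.23     3.8313 -91.7653]
turn(units 6deg) -0.04895933260402785 deg -0.2937559956241671
[[189 189 189 189 189 189 188 188 187 189 188 188 188 188 188 187 188 189]
 [188 188 189 189 189 189 187 188 188 189 188 188 189 189 189 187 188 188]
 [188 188 188 188 188 187 188 188 188 187 189 188 187 188 187 189 189 189]
 [188 187 166 148 149 150 153 164 164 164 165 169 180 184 188 187 189 188]
 [189 187 151  76  78  77  88  94  99  98 105 107 122 166 188 188 189 188]
 [188 185 148  30  42  32  42  27  37  37  41  42  60 156 188 188 187 189]
 [188 185 135  43  46  42  40  42  45  43  45  38  54 156 188 188 188 188]
 [187 186 155  82  80  81  79  79  45  46  46  33  63 176 188 189 188 188]
 [188 188 162 172 172 173 169 145 167 168 168 156 141 184 189 187 188 188]
 [188 187 183 189 188 188 187 180 187 187 186 183 182 187 188 189 188 188]
 [188 189 188 189 188 188 188 187 188 187 188 188 187 188 188 188 187 188]
 [188 188 189 188 188 188 188 188 188 188 189 188 188 188 187 188 188 189]]
(np.float64(289.4427838501004), np.float64(227.63238902520632))
[0.5556 0.0848 0.057 ] [0.0023 0.0194]
```

View pics/s5.png

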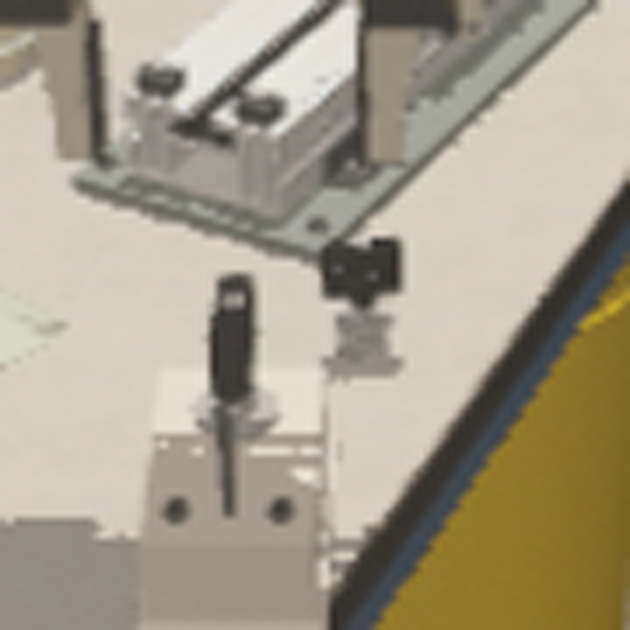

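View pics/t9.png

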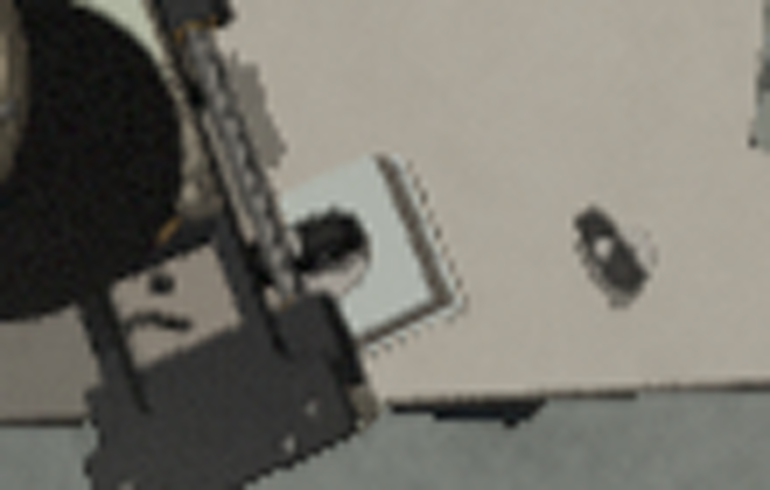

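Request:
step_arm([
  [[0,-0.06,0.18],0],
  [[0.8,0,0],0],
  [[1,0,0],0],
  [[1,0,0],0],
  [[0.8,0,0],0],
  [[0.5,0,0],0],
  [[0.3,0,0],0],
  [[0.19,0,0],0],
  [[0,0,0],0],
  [[0,0,0],0],
])

```text
time_s: 11.7
tcp_pos: [0.4723, 0.4083, 0.074]
eef_rot: [-66.8, 90.0, 44.4]
contact_force: [0.3, -1.5, 0.6]
gripper_width: 0.0876
```

Request:
step_arm([
  [[0,0,0],0],
  [[0,0,0],0],
  [[0,0,0],0],
  [[0,0,0],0],
  [[0,0,0],0],
  [[0,0,0],0],
  [[0,0,0],0],
  [[0,0,0],0],
  [[0,0,0],0],
  [[0,0,0],0],
], fingers=1, grip_force=25)

```text
time_s: 12.53
tcp_pos: [0.4719, 0.4079, 0.0733]
eef_rot: [134.2, 90.0, -114.7]
contact_force: [-0.4, -0.8, 0.1]
gripper_width: 0.0262
```

```bash
python3 - <<'E'
from m import *
plan([.472,.4075,.0735],21.3)
E
```

```text
t 12.53 tcp [0.4719 0.4079 0.0733] tilt axis x [-0.     -0.0001 -1.    ] F [-0.394  -0.7566  0.1494] w 0.0262 J [ 58.7434  24.7148 -17.7382   0.0006 -47.5509 -37.5831]
jaw yaw -158.8393237430503
units of 20mm, tool axes: [-0.0085  0.0046 -0.0191] world d mm [ 0.0527 -0.3887  0.1694]
turn(units 6deg) -0.023220623841718673 deg -0.13932374305031203
```

Still closing; wait a bit more.

Request:
step_arm([
  [[0,0,0],0],
  [[0,0,0],0],
  [[0,0,0],0],
  [[0,0,0],0],
  [[0,0,0],0],
])

```text
time_s: 12.95
tcp_pos: [0.472, 0.4079, 0.0733]
eef_rot: [-60.6, 90.0, 50.5]
contact_force: [0.9, 0.9, -0.2]
gripper_width: 0.0142
```

```bash
python3 - <<'E'
from m import *
plan([.472,.4075,.0735],21.3)
im=capture("side");cv2.imwrite("pics/side3.png",im);crop(im,280,230,90,90,7,"pics/s6.png")
E
```

```text
t 12.95 tcp [0.472  0.4079 0.0733] tilt axis x [ 0.0001  0.0001 -1.    ] F [ 0.9017  0.9328 -0.2274] w 0.0142 J [ 58.7421  24.7139 -17.7372   0.0011 -47.5434 -37.5827]
jaw yaw -158.83980127703612
units of 20mm, tool axes: [-0.0076  0.0073 -0.0203] world d mm [ 0.0097 -0.4307  0.1522]
turn(units 6deg) -0.02330021283935461 deg -0.13980127703612766
```

View pics/s6.png

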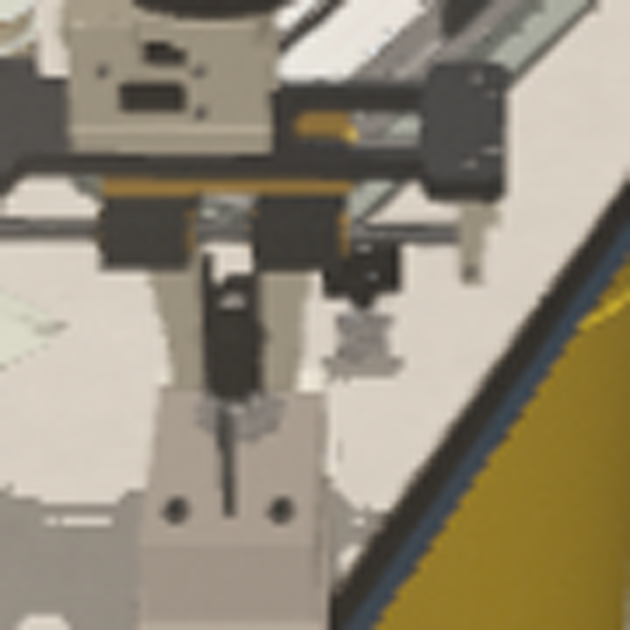

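Request:
step_arm([
  [[-0.3,0,0],0],
  [[-0.7,0,0],0],
  [[-1,0,0],0],
  [[-1,0,0],0],
  [[-1,0,0],0],
  [[-1,0,0],0],
  [[0,0,0],1],
  [[0,0,0],1],
  [[0,0,0],1],
  [[0,0,0],1],
  [[0,0,0],0.53],
  [[0,0,0],0],
])

```text
time_s: 14.0
tcp_pos: [0.4718, 0.4077, 0.1736]
eef_rot: [119.5, 90.0, -156.7]
contact_force: [0.3, 0.3, -0.7]
gripper_width: 0.0134
```

Request:
step_arm([
  [[0,-0.35,-0.9],0],
  [[0,-0.35,-0.9],0],
  [[0,-0.35,-0.9],0],
  [[0,-0.35,-0.9],0],
  [[0,-0.35,-0.9],0],
  [[0,-0.35,-0.9],0],
  [[0,-0.35,-0.9],0],
  [[0,-0.35,-0.9],0],
  [[0,-0.35,-0.9],0],
  [[0,-0.35,-0.9],0],
  [[0,-0.35,-0.9],0],
  [[0,-0.35,-0.9],0],
  [[0,-0.35,-0.9],0],
  [[0,-0.35,-0.9],0],
  [[0,-0.35,-0.9],0],
  [[0,-0.35,-0.9],0],
  [[0,-0.3,-0.9],0],
  [[0,0,0],0],
  [[0,0,0],0],
])

```text
time_s: 15.58
tcp_pos: [0.5569, 0.0893, 0.1735]
eef_rot: [95.5, 90.0, 179.4]
contact_force: [-0.5, -1.1, -0.8]
gripper_width: 0.0141
```

```bash
python3 - <<'E'
from m import *
plan([.5556,.0848,.130],-6)
im=capture("side");cv2.imwrite("pics/side4.png",im);crop(im,280,130,110,110,5,"pics/s7.png")
im=capture("top");cv2.imwrite("pics/top4.png",im);crop(im,240,170,110,80,7,"pics/t10.png")
E
```

```text
t 15.58 tcp [0.5569 0.0893 0.1735] tilt axis x [-0.0002  0.     -1.    ] F [-0.5323 -1.0984 -0.8352] w 0.0141 J [ 28.9898  13.5361 -19.2649  -0.0051 -57.2066 -35.0812]
jaw yaw 173.90583460807923
units of 20mm, tool axes: [ 2.1745  0.0411 -0.2323] world d mm [ -1.3178  -4.532  -43.4907]
turn(units 6deg) -0.015694231986799423 deg -0.09416539192079654
```

View pics/s7.png

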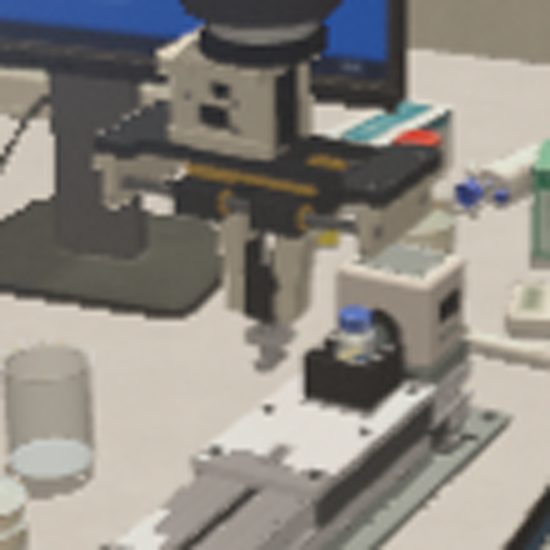

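View pics/t10.png

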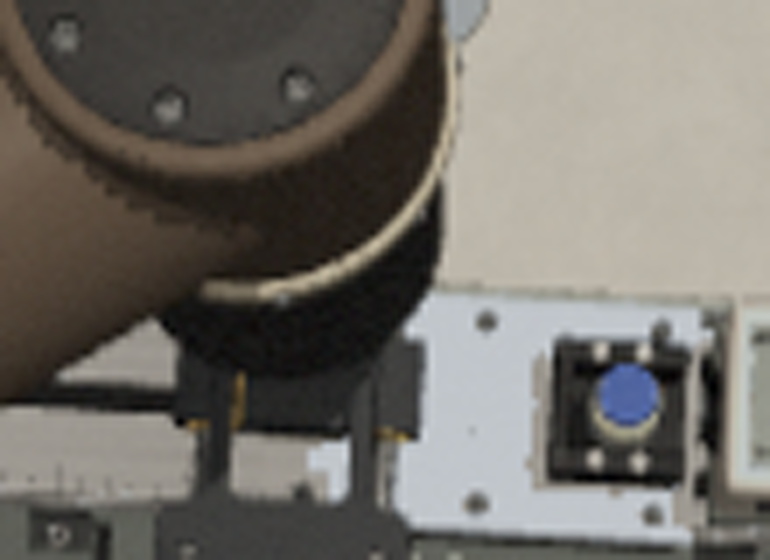

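Request:
step_arm([
  [[0,0.04,-0.23],0],
  [[0.8,0,0],0],
  [[1,0,0],0],
  [[0.5,0,0],0],
  [[0.3,0,0],0],
  [[0,0,0],0],
  [[0,0,0],0],
  [[0,0,0],0],
])

```text
time_s: 16.35
tcp_pos: [0.5565, 0.087, 0.1222]
eef_rot: [-69.3, 89.9, 14.7]
contact_force: [0.4, -0.8, -0.7]
gripper_width: 0.0138
```

```bash
python3 - <<'E'
from m import *
plan([.5556,.0848,.120],-6)
im=capture("side");cv2.imwrite("pics/side5.png",im);crop(im,310,175,65,65,9,"pics/s8.png")
im=cv2.imread("pics/top0.png");x0,y0=153,259;g=cv2.cvtColor(im,cv2.COLOR_BGR2GRAY)[y0:274,x0:175].astype(int)
print(g)
E
```

```text
t 16.35 tcp [0.5565 0.087  0.1222] tilt axis x [ 0.0012  0.0003 -1.    ] F [ 0.3783 -0.7514 -0.667 ] w 0.0138 J [ 28.808   16.5135 -22.9099   0.0218 -50.5098 -34.8098]
jaw yaw 174.01207018833168
units of 20mm, tool axes: [ 0.1096  0.034  -0.1161] world d mm [-0.9169 -2.2383 -2.1943]
turn(units 6deg) 0.0020116980552794908 deg 0.012070188331676945
[[158 158 159 163 168 170 171 171 171 170 170 171 171 169 129 149 171 170
  171 171 169 170]
 [164 163 167 170 171 171 171 171 171 171 169 126 128 103  61  84 104 118
  171 170 171 171]
 [170 169 171 171 171 170 171 171 169 126 102  55  60  33  37  34  29  51
  132 171 171 170]
 [170 170 170 170 169 170 147 128 103  57  32  31  34  36  40  34  29  29
   78 170 171 170]
 [170 171 170 169 127 127  95 142 130  79  35  34  38  41  39  33  23  22
   40 123 171 171]
 [171 168 126 102  58  68 118 151 147 116  40  34  34  31  36  29  20  24
   24  88 170 172]
 [124 102  59  27  29  43 110 149 147 128  34  30  22  21  30  18  18  19
   54  94 171 171]
 [ 72  29  28  31  34  34  65 102 106  78  24  23  27  51  22  20  53  87
   88  89 166 171]
 [ 93  31  33  35  35  34  34  41  48  18  20  16  32  38  55  54  85 105
  137 115 169 172]
 [ 95  30  36  31  31  26  24  35  19  17  14  31  47  69  81  96 103 141
  148 142 171 171]
 [154  54  25  25  15  21  41  25  16  52  88  88 104 138 139 143 142 151
  128 166 171 170]
 [169 152  82  38  36  21  69  66 100  89 140 140 141 151 151 150 151 128
  140 170 170 172]
 [169 169 156 112 111 111 115 114 120  97 145 151 149 151 154 151 128 160
  165 170 171 171]
 [170 170 168 124 124 127 162 160 160 159 162 141 157 120 116 165 160 171
  170 171 172 170]
 [170 171 170 160 161 162 171 170 170 172 170 165 168 159 159 171 172 170
  171 170 171 171]]
```

View pics/s8.png

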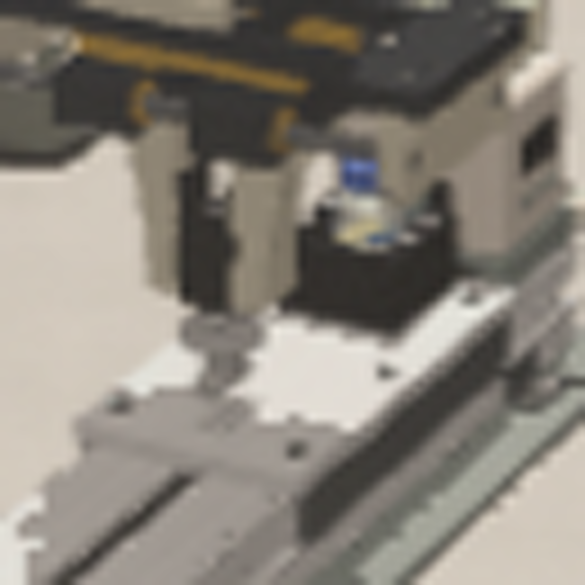

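```bash
python3 - <<'E'
from m import *
p0=onz("top",(160.7,264.3),.0865);print("bolt cam",p0)
im=cv2.imread("pics/top0.png");g=cv2.cvtColor(im,cv2.COLOR_BGR2GRAY).astype(float)
sub=g[262:268,158:164];w=np.clip(sub-45,0,None);w[0,0]=w[0,1]=w[1,0]=0;w[0,:3]=0
ys,xs=np.mgrid[262:268,158:164];c=((w*xs).sum()/w.sum(),(w*ys).sum()/w.sum());print(c)
for z in(.0865,):
    p=onz("top",c,z);d=p[:2]-np.array([.472,.4079])
    j=np.radians(21.2);bx=np.array([np.cos(j),np.sin(j)]);by=np.array([-bx[1],bx[0]])
    print(p,"bolt_cam - tcp: along bolt x",d@bx,"along bolt y",d@by)
print("hole base (slot x check) now tcp base:",w2b(get_state()["tcp_pos"]))
# side view: project hole centre & bolt washer / head at present
s=get_state()["tcp_pos"]
for z in (.122-.053+.0175,.122-.053):
    print("expected side px at z",z,proj("side",[s[0],s[1],z]), "crop",(np.array(proj("side",[s[0],s[1],z]))-[310,175]+.5)*9-.5)
for b in((0,0.0194),):
    a=b2w(.0023,b[1]);print("hole side",(proj("side",[a[0],a[1],.057])-[310,175]+.5)*9-.5)
E
python3 - <<'E'
import sys;sys.path.insert(0,'.')
from h import *
im=cv2.imread("pics/side2.png");g=cv2.cvtColor(im,cv2.COLOR_BGR2GRAY).astype(int)
print(g[212:228,325:345])
crop(im,310,190,65,65,9,"pics/s9.png")
E
```

```text
bolt cam [0.4736 0.4086 0.0865]
(np.float64(160.50282485875707), np.float64(264.24132364810333))
[0.4738 0.4091 0.0865] bolt_cam - tcp: along bolt x 0.0021154618933032264 along bolt y 0.0005103079034668444
hole base (slot x check) now tcp base: [0.003  0.0217]
expected side px at z 0.08650000000000001 [333.9514 212.0839] crop [219.5627 337.7552]
expected side px at z 0.069 [334.0527 217.1923] crop [220.4743 383.7303]
hole side [226.2039 412.5981]
[[205 206 205 206 210 220 225 211 143 180 224 224 225 225 225 225 225 225
  225 224]
 [205 205 208 217 226 226 225 225 224 225 224 225 225 225 225 225 225 224
  225 225]
 [205 210 220 227 227 226 226 226 225 225 226 225 225 225 226 225 225 224
  225 225]
 [210 221 227 227 227 226 225 226 225 226 225 225 226 226 225 224 225 225
  226 225]
 [224 228 227 227 226 226 225 226 226 226 226 226 225 225 224 225 225 225
  225 225]
 [228 227 227 226 226 226 227 227 226 225 225 225 225 225 225 226 226 225
  225 224]
 [228 227 227 227 227 227 227 227 226 221 211 213 216 223 224 226 225 225
  224 225]
 [227 227 227 227 228 227 227 227 221 201 167 149 177 202 214 225 225 224
  225 225]
 [227 228 227 227 227 227 227 222 203 159 135 143 168 206 225 225 225 225
  226 225]
 [227 228 228 227 227 226 223 204 161 137 144 164 205 225 224 225 225 225
  225 226]
 [226 227 228 227 227 225 214 178 157 158 161 204 225 225 225 225 226 226
  226 225]
 [211 222 223 224 224 226 226 226 222 209 214 225 225 225 225 226 225 221
  221 224]
 [147 153 174 193 210 221 224 226 225 226 225 225 225 226 226 226 215 162
  162 207]
 [147 146 146 146 147 154 182 205 210 220 222 224 225 226 227 227 210 129
  160 207]
 [172 168 165 161 143 144 144 144 144 151 182 205 210 221 223 225 225 227
  225 212]
 [225 223 222 205 119 117 120 133 145 147 146 146 146 154 181 205 210 221
  212 168]]
```

View pics/s9.png

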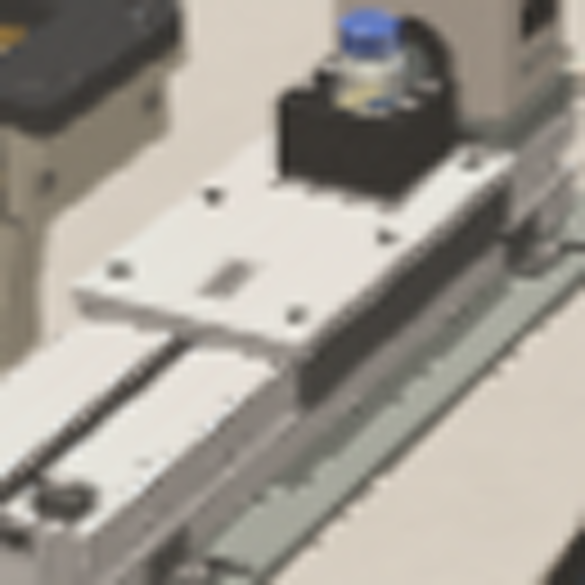

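Request:
step_arm([
  [[0,0,0],0],
  [[0,0,0],0],
])

```text
time_s: 16.57
tcp_pos: [0.5562, 0.0868, 0.122]
eef_rot: [-59.3, 89.9, 24.7]
contact_force: [-0.7, 0.6, -1.2]
gripper_width: 0.0139
```

```bash
python3 - <<'E'
from m import *
plan([.5556,.0848,.115],-6)
a=np.array([.5556,.0848,.065]);p=proj("side",a)
for n in("side","top"):
  print(n,"per mm base x,y,z:",[(proj(n,a+.001*v)-proj(n,a)) for v in([*X,0],[*Y,0],[0,0,1])])
E
```

```text
t 16.57 tcp [0.5562 0.0868 0.122 ] tilt axis x [ 0.001   0.0004 -1.    ] F [-0.7217  0.5747 -1.1641] w 0.0139 J [ 28.7966  16.5044 -22.9497   0.0056 -50.485  -34.8149]
jaw yaw 173.98525072025433
units of 20mm, tool axes: [ 0.3493  0.0202 -0.105 ] world d mm [-0.6156 -2.0421 -6.9872]
turn(units 6deg) -0.002458213290945347 deg -0.014749279745672084Traceback (most recent call last):
  File "<stdin>", line 5, in <module>
TypeError: can't multiply sequence by non-int of type 'float'
```

Request:
step_arm([
  [[0,0.02,-0.1],0],
  [[0.2,0,0],0],
  [[0,0,0],0],
  [[0,0,0],0],
  [[0,0,0],0],
])

```text
time_s: 16.98
tcp_pos: [0.5553, 0.0847, 0.1172]
eef_rot: [128.3, 90.0, -147.8]
contact_force: [-0.1, 0.1, -0.8]
gripper_width: 0.0136
```

```bash
python3 - <<'E'
from m import *
plan([.5556,.0848,.115],-6)
a=np.array([.5556,.0848,.065]);p=proj("side",a)
for n in("side","top"):
  print(n,"per mm base x,y,z:",[(proj(n,a+.001*np.array(v))-proj(n,a)) for v in([*X,0],[*Y,0],[0,0,1])])
s=get_state()["tcp_pos"]
for z in(.0175,.0215,.036,.066,0): print(z,(proj("side",[s[0],s[1],s[2]-.053+z])-[310,175]+.5)*9-.5)
im=capture("side");cv2.imwrite("pics/side6.png",im);crop(im,310,175,65,65,9,"pics/s10.png")
g=cv2.cvtColor(im,cv2.COLOR_BGR2GRAY).astype(int);print(g[206:222,326:344])
E
```

```text
t 16.98 tcp [0.5553 0.0847 0.1172] tilt axis x [-0.0002 -0.0002 -1.    ] F [-0.0967  0.0667 -0.8306] w 0.0136 J [ 28.6369  16.752  -23.3446   0.0014 -49.9201 -34.6642]
jaw yaw 173.97361904411477
units of 20mm, tool axes: [ 0.1118 -0.0154  0.0081] world d mm [ 0.3228  0.1284 -2.2367]
turn(units 6deg) -0.0043968259808669545 deg -0.02638095588520173
side per mm base x,y,z: [array([-0.2835, -0.0708]), array([-0.1621,  0.1338]), array([-0.0056, -0.2897])]
top per mm base x,y,z: [array([ 0.0249, -0.3794]), array([-0.3848, -0.0206]), array([-0.0167, -0.0687])]
0.0175 [225.9692 348.0278]
0.0215 [225.7672 337.4911]
0.036 [225.0314 299.0963]
0.066 [223.4896 218.6543]
0 [226.8473 393.8495]
[[190 148 135 124  79  51  51  51  49  57  96 134 135 129 117 118 113  90]
 [189 150 136 125  79  52  50  50  49  56  97 134 134 131 120 120 114  88]
 [196 177 153 145  89  51  50  48  48  55  97 134 134 131 122 120 110  67]
 [200 200 200 193 156  77  56  52  49  57  96 133 133 131 124 120 101  74]
 [201 200 201 201 193 153  90  71  64  72  97 128 128 132 144 159 167 159]
 [201 201 201 200 191 153 125 119 120 144 145 128 121 154 205 222 222 210]
 [203 202 202 200 177 125 119 108 132 145 115 121 117 144 194 222 221 221]
 [201 204 213 216 185 125 123 120 119 115 121 121 125 133 182 221 220 221]
 [206 216 223 223 207 134 130 127 120 121 124 128 130 163 207 221 220 221]
 [217 224 223 222 222 213 173 141 115 116 114 129 183 219 220 221 222 222]
 [224 224 222 219 222 222 211 160 116 116 112 102 150 205 221 221 222 221]
 [219 218 205 182 217 217 203 132 117 118 112 109 156 208 222 222 221 221]
 [156 156 156 156 157 154 142 128 125 122 117 158 199 220 221 221 221 220]
 [157 157 157 157 156 150 130 115 114 102 138 172 193 206 221 221 220 221]
 [157 158 157 157 156 153 140 122 114 120 136 143 150 183 221 220 216 217]
 [158 157 157 157 156 154 145 139 133 138 138 149 153 179 215 204 153 154]]
```

View pics/s10.png

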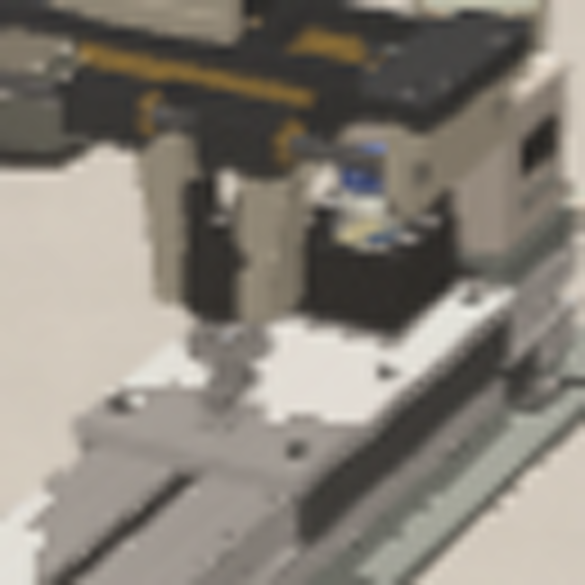

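Request:
step_arm([
  [[0.2,0,0],0],
  [[0.05,0,0],0],
  [[0.05,0,0],0],
  [[0.05,0,0],0],
  [[0,0,0],0],
])

```text
time_s: 17.45
tcp_pos: [0.5552, 0.0847, 0.1101]
eef_rot: [121.6, 90.0, -154.4]
contact_force: [0.1, -0.6, -1.0]
gripper_width: 0.0137
```

Request:
step_arm([
  [[0.05,0,0],0],
  [[0.05,0,0],0],
  [[0,0,0],0],
])

```text
time_s: 17.7
tcp_pos: [0.5553, 0.0848, 0.1082]
eef_rot: [-56.7, 90.0, 27.3]
contact_force: [-0.2, 0.1, -0.7]
gripper_width: 0.0141
```

Request:
step_arm([
  [[0.05,0,0],0],
  [[0.05,0,0],0],
  [[0,0,0],0],
])

```text
time_s: 17.95
tcp_pos: [0.5553, 0.0847, 0.1062]
eef_rot: [130.3, 90.0, -145.8]
contact_force: [0.0, 0.4, -1.5]
gripper_width: 0.0137
```

Request:
step_arm([
  [[0.05,0,0],0],
  [[0.05,0,0],0],
  [[0,0,0],0],
])

```text
time_s: 18.2
tcp_pos: [0.5553, 0.0847, 0.1042]
eef_rot: [146.1, 90.0, -129.9]
contact_force: [1.6, -0.4, -2.0]
gripper_width: 0.0142
```

Request:
step_arm([
  [[0.05,0,0],0],
  [[0.05,0,0],0],
  [[0.05,0,0],0],
  [[0.05,0,0],0],
  [[0,0,0],0],
])

```text
time_s: 18.62
tcp_pos: [0.5553, 0.0847, 0.1001]
eef_rot: [124.2, 90.0, -151.8]
contact_force: [0.3, -0.9, -1.3]
gripper_width: 0.014
```

Request:
step_arm([
  [[0.05,0,0],0],
  [[0.05,0,0],0],
  [[0.05,0,0],0],
  [[0.05,0,0],0],
  [[0,0,0],0],
])

```text
time_s: 19.03
tcp_pos: [0.5553, 0.0847, 0.0962]
eef_rot: [126.8, 90.0, -149.2]
contact_force: [0.2, -0.3, -0.6]
gripper_width: 0.0133
```

Request:
step_arm([
  [[0.05,0,0],0],
  [[0.05,0,0],0],
  [[0.05,0,0],0],
  [[0,0,0],0],
])

```text
time_s: 19.37
tcp_pos: [0.5553, 0.0847, 0.0932]
eef_rot: [121.9, 90.0, -154.1]
contact_force: [0.3, -0.4, -2.3]
gripper_width: 0.0142
```

Request:
step_arm([
  [[0.04,0,0],0],
  [[0.05,0,0],0],
  [[0,0,0],0],
  [[0,0,0],0],
])

```text
time_s: 19.7
tcp_pos: [0.5554, 0.0847, 0.0917]
eef_rot: [-101.5, 90.0, -17.5]
contact_force: [-0.5, -0.8, 1.5]
gripper_width: 0.0135
```

Request:
step_arm([
  [[0.05,0,0],0],
  [[0.05,0,0],0],
  [[0,0,0],0],
  [[0,0,0],0],
])

```text
time_s: 20.03
tcp_pos: [0.5554, 0.0848, 0.0897]
eef_rot: [-79.7, 90.0, 4.3]
contact_force: [-1.0, -0.4, 4.3]
gripper_width: 0.0142
```

```bash
python3 - <<'E'
from m import *
plan([.5556,.0848,.0882],-6)
im=capture("side");crop(im,310,175,65,65,9,"pics/s11.png")
E
```

```text
t 20.03 tcp [0.5554 0.0848 0.0897] tilt axis x [ 0.0002  0.     -1.    ] F [-1.0407 -0.3953  4.261 ] w 0.0142 J [ 28.6427  18.6658 -24.9855   0.0058 -46.3394 -34.6621]
jaw yaw 173.98460570520484
units of 20mm, tool axes: [ 0.0761 -0.0106  0.0027] world d mm [ 0.2163  0.0323 -1.5221]
turn(units 6deg) -0.002565715799192958 deg -0.015394294795157748
```

View pics/s11.png

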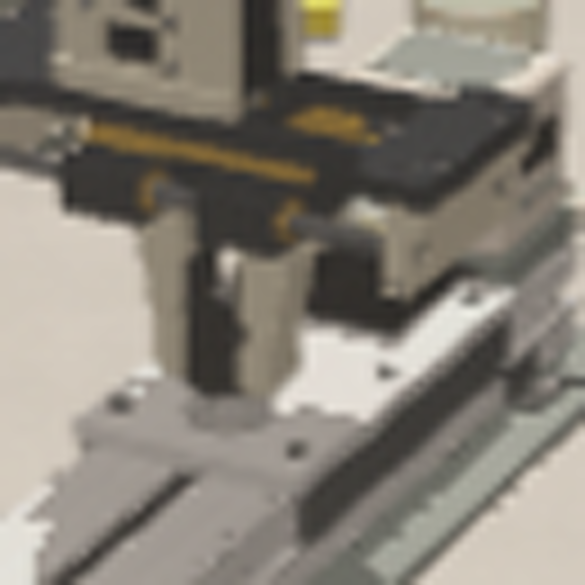

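Request:
step_arm([
  [[0.05,0,0],0],
  [[0.02,0,0],0],
  [[0,0,0],0],
  [[0,0,0],0],
  [[0,0,0],0],
])

```text
time_s: 20.5
tcp_pos: [0.5554, 0.0848, 0.0883]
eef_rot: [-85.6, 90.0, -1.6]
contact_force: [-2.8, -0.5, 6.7]
gripper_width: 0.0138
```

```bash
python3 - <<'E'
from m import *
plan([.5556,.0848,.0882],-6)
print(get_state()["moment"])
E
```

```text
t 20.5 tcp [0.5554 0.0848 0.0883] tilt axis x [ 0.0002 -0.     -1.    ] F [-2.7685 -0.5353  6.6722] w 0.0138 J [ 28.6427  18.7677 -25.0631   0.0079 -46.1595 -34.6648]
jaw yaw 173.9833343434407
units of 20mm, tool axes: [ 0.0067 -0.0096  0.0026] world d mm [ 0.1975  0.0324 -0.1341]
turn(units 6deg) -0.0027776094265542874 deg -0.016665656559325726
[ 0.1108  0.7024 -0.0283]
```

Request:
step_arm([
  [[0,0,0],0.5],
  [[0,0,0],0.5],
  [[0,0,0],0.5],
  [[0,0,0],0.5],
  [[0,0,0],0.5],
  [[0,0,0],0],
])

```text
time_s: 21.0
tcp_pos: [0.5562, 0.0849, 0.0886]
eef_rot: [-56.5, 89.9, 12.3]
contact_force: [0.2, -0.7, 5.6]
gripper_width: 0.0139
```

```bash
python3 - <<'E'
from m import *
plan([.5556,.0848,.0882],-6)
print(get_state()["moment"])
im=capture("side");crop(im,310,175,65,65,9,"pics/s12.png")
E
```

```text
t 21.0 tcp [0.5562 0.0849 0.0886] tilt axis x [ 0.0017  0.0004 -1.    ] F [ 0.2118 -0.6852  5.5789] w 0.0139 J [ 28.634   18.7671 -25.0261   0.0384 -46.1126 -49.8504]
jaw yaw 158.81018045365286
units of 20mm, tool axes: [ 0.0215  0.0248 -0.0176] world d mm [-0.5881 -0.1484 -0.4301]
turn(units 6deg) -2.531636591057856 deg -15.189819546347138
[-0.1038  0.0133 -0.0571]
```

View pics/s12.png

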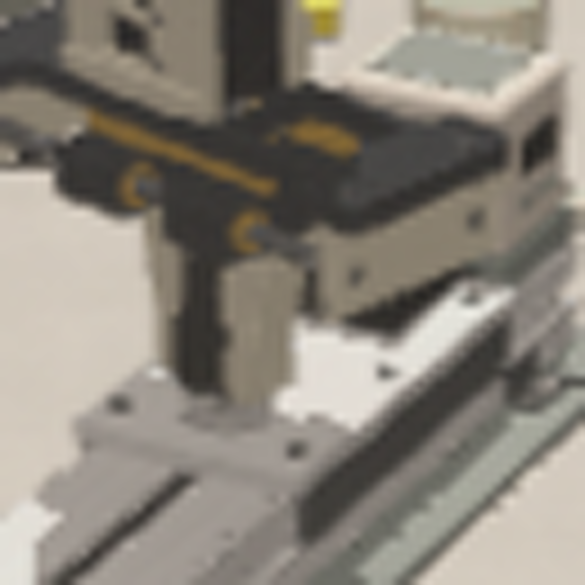

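Request:
step_arm([
  [[0,0,0],0.5],
  [[0,0,0],0.5],
  [[0,0,0],0.5],
  [[0,0,0],0.5],
  [[0,0,0],0.5],
  [[0,0,0],0.5],
  [[0,0,0],0],
])

```text
time_s: 21.63
tcp_pos: [0.5563, 0.085, 0.0886]
eef_rot: [-38.0, 89.9, 12.8]
contact_force: [0.9, -0.4, 4.1]
gripper_width: 0.0137
```

```bash
python3 - <<'E'
from m import *
plan([.5556,.0848,.0882],-6)
print(get_state()["moment"])
E
```

```text
t 21.63 tcp [0.5563 0.085  0.0886] tilt axis x [ 0.0019  0.0004 -1.    ] F [ 0.9119 -0.422   4.1428] w 0.0137 J [ 28.6377  18.7698 -25.02     0.0417 -46.104  -67.7962]
jaw yaw 140.87034795904052
units of 20mm, tool axes: [ 0.0224  0.02   -0.0312] world d mm [-0.7029 -0.2323 -0.4487]
turn(units 6deg) -5.5216086734932475 deg -33.129652040959485
[-0.0293 -0.4202 -0.0206]
```

Request:
step_arm([
  [[0.03,0,0],0.5],
  [[0,0,0],0.5],
  [[0,0,0],0.5],
  [[0,0,0],0.5],
  [[0,0,0],0.5],
  [[0,0,0],0.5],
  [[0,0,0],0],
])

```text
time_s: 22.22
tcp_pos: [0.5564, 0.085, 0.0883]
eef_rot: [-19.8, 89.9, 13.1]
contact_force: [0.9, -0.3, 6.2]
gripper_width: 0.0141
```

```bash
python3 - <<'E'
from m import *
plan([.5556,.0848,.0882],-6)
print(get_state()["moment"])
im=capture("side");crop(im,310,175,65,65,9,"pics/s13.png")
E
```

```text
t 22.22 tcp [0.5564 0.085  0.0883] tilt axis x [ 0.0022  0.0005 -1.    ] F [ 0.8787 -0.3355  6.2182] w 0.0141 J [ 28.6362  18.7919 -25.0417   0.0491 -46.039  -85.7523]
jaw yaw 122.91781798490526
units of 20mm, tool axes: [ 0.0067  0.0121 -0.0416] world d mm [-0.8294 -0.2483 -0.1365]
turn(units 6deg) -8.513697002515793 deg -51.08218201509476
[-0.0895 -0.295  -0.0834]
```

View pics/s13.png

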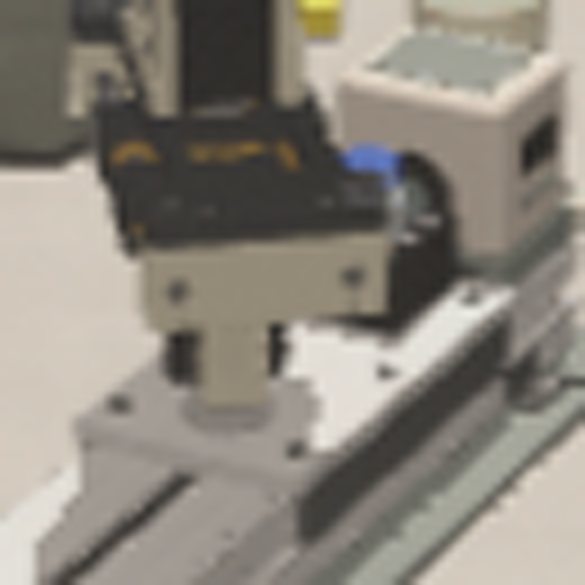

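Request:
step_arm([
  [[0,0,0],0.5],
  [[0,0,0],0.5],
  [[0,0,0],0.5],
  [[0,0,0],0.5],
  [[0,0,0],0.5],
  [[0,0,0],0.5],
  [[0,0,0],0.5],
  [[0,0,0],0.5],
  [[0,0,0],0.5],
  [[0,0,0],0.5],
  [[0,0,0],0],
])

```text
time_s: 23.18
tcp_pos: [0.5563, 0.085, 0.0881]
eef_rot: [10.4, 89.9, 13.3]
contact_force: [0.6, -0.3, 6.0]
gripper_width: 0.0139
```

```bash
python3 - <<'E'
from m import *
plan([.5556,.0848,.0882],-6)
print(get_state()["moment"])
E
```

```text
t 23.18 tcp [0.5563 0.085  0.0881] tilt axis x [ 0.002   0.0005 -1.    ] F [ 0.5564 -0.3399  6.0089] w 0.0139 J [  28.6344   18.8052  -25.0511    0.0428  -46.0311 -115.7547]
jaw yaw 92.9093414525513
units of 20mm, tool axes: [-0.0029 -0.0085 -0.0369] world d mm [-0.7288 -0.2068  0.0569]
turn(units 6deg) -13.515109757908116 deg -81.0906585474487
[-0.1585 -0.3892 -0.0581]
```

Request:
step_arm([
  [[0,0,0],0.5],
  [[0,0,0],0.5],
  [[0,0,0],0.4],
  [[0,0,0],0],
  [[0,0,0],0],
])

```text
time_s: 23.6
tcp_pos: [0.5562, 0.085, 0.0881]
eef_rot: [21.4, 89.9, 16.1]
contact_force: [-0.4, -0.3, 5.5]
gripper_width: 0.0139
```

```bash
python3 - <<'E'
from m import *
plan([.5556,.0848,.0882],-6)
print(get_state()["moment"])
E
```

```text
t 23.6 tcp [0.5562 0.085  0.0881] tilt axis x [ 0.0018  0.0005 -1.    ] F [-0.4496 -0.2675  5.4764] w 0.0139 J [  28.6364   18.804   -25.0547    0.0316  -46.0392 -123.9824]
jaw yaw 84.6760129966093
units of 20mm, tool axes: [-0.0047 -0.0135 -0.0288] world d mm [-0.5988 -0.2148  0.0935]
turn(units 6deg) -14.887331167231784 deg -89.3239870033907
[-0.014  -0.27    0.0227]
```

Request:
step_arm([
  [[-0.02,0,0],0],
  [[-0.02,0,0],0],
  [[0,0,0],0],
  [[0,0,0],0],
])

```text
time_s: 23.93
tcp_pos: [0.5562, 0.085, 0.0887]
eef_rot: [21.9, 89.9, 16.6]
contact_force: [1.5, -0.2, 5.2]
gripper_width: 0.0139
```

Request:
step_arm([
  [[0,0,0],0],
  [[0,0,0],0],
  [[0,0,0],0],
  [[0,0,0],0],
  [[0,0,0],0],
  [[0,0,0],0],
], fingers=0.55)

```text
time_s: 24.43
tcp_pos: [0.5552, 0.0847, 0.0881]
eef_rot: [-154.9, 90.0, -160.3]
contact_force: [0.3, 0.2, -0.3]
gripper_width: 0.0388
```

```bash
python3 - <<'E'
from m import *
plan([.5556,.0848,.0882],-6)
print(get_state()["moment"])
im=capture("side");crop(im,310,165,65,65,9,"pics/s14.png")
E
```

```text
t 24.43 tcp [0.5552 0.0847 0.0881] tilt axis x [-0.0004 -0.0002 -1.    ] F [ 0.3268  0.156  -0.2708] w 0.0388 J [  28.6417   18.7802  -25.0706   -0.0059  -46.1762 -124.0571]
jaw yaw 84.58062182741544
units of 20mm, tool axes: [-0.0029  0.0074  0.0217] world d mm [0.4453 0.1068 0.0579]
turn(units 6deg) -14.903229695430761 deg -89.41937817258457
[ 0.0375 -0.1443 -0.038 ]
```

View pics/s14.png

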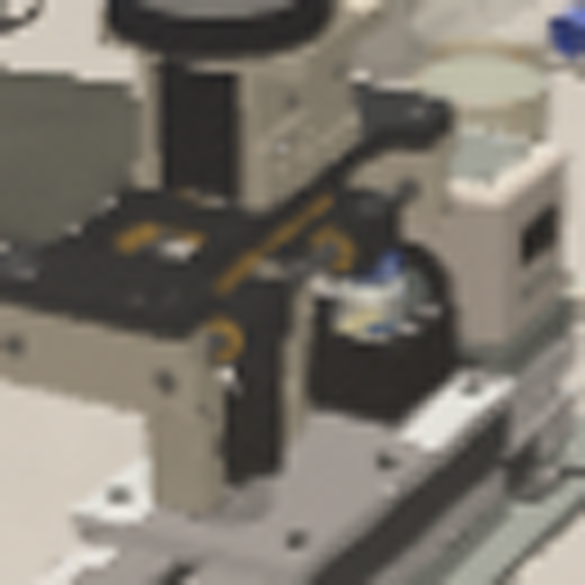

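Released, both fingers clear. Lift straight up, then withdraw along +y so both cameras can see.

Request:
step_arm([
  [[-0.3,0,0],0],
  [[-0.5,0,0],0],
  [[-1,0,0],0],
  [[-1,0,0],0],
  [[-1,0,0],0],
  [[-1,0,0],0],
  [[-1,0,0],0],
  [[0,0,0],0],
  [[0,0,0],0],
])

```text
time_s: 25.23
tcp_pos: [0.556, 0.0851, 0.2067]
eef_rot: [31.6, 89.8, 26.2]
contact_force: [0.4, -0.3, -0.9]
gripper_width: 0.04
```

Request:
step_arm([
  [[0,1,0],0],
  [[0,1,0],0],
  [[0,1,0],0],
  [[0,1,0],0],
  [[0,1,0],0],
  [[0,1,0],0],
  [[0,1,0],0],
  [[0,1,0],0],
  [[0,1,0],0],
  [[0,1,0],0],
  [[0,1,0],0],
  [[0,1,0],0],
  [[0,0,0],0],
  [[0,0,0],0],
])

```text
time_s: 26.4
tcp_pos: [0.5778, 0.3253, 0.2037]
eef_rot: [-130.5, 89.9, -135.8]
contact_force: [-0.2, -0.4, -0.1]
gripper_width: 0.0394
```

```bash
python3 - <<'E'
from m import *
plan([.5556,.0848,.0882],-6)
im=capture("side");cv2.imwrite("pics/side7.png",im);crop(im,310,165,80,65,9,"pics/s15.png")
im=capture("top");cv2.imwrite("pics/top7.png",im);crop(im,260,195,85,65,9,"pics/t15.png")
E
```

```text
t 26.4 tcp [0.5778 0.3253 0.2037] tilt axis x [-0.0007 -0.0006 -1.    ] F [-0.2334 -0.4403 -0.0953] w 0.0394 J [  46.1868   21.0145   -4.2248   -0.002   -64.8134 -141.5261]
jaw yaw 84.6598987288706
units of 20mm, tool axes: [  5.7815 -12.0701   0.0155] world d mm [ -22.2349 -240.4563 -115.4614]
turn(units 6deg) -14.89001687852157 deg -89.34010127112941
```

View pics/s15.png

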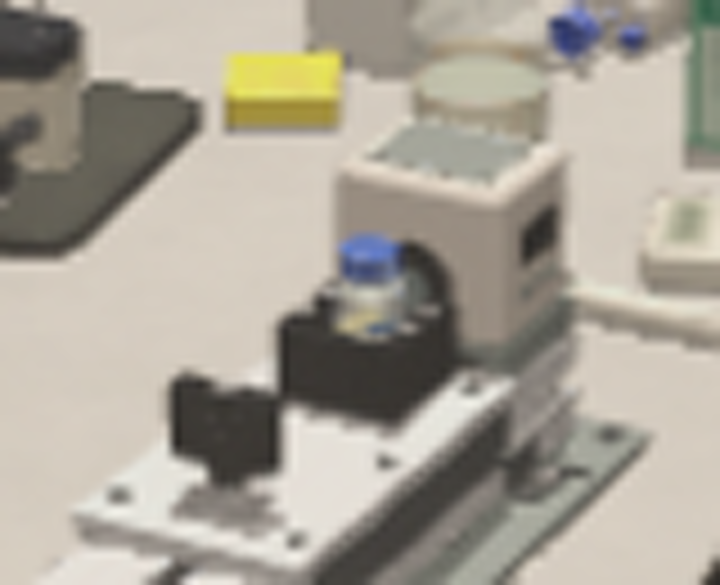

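View pics/t15.png

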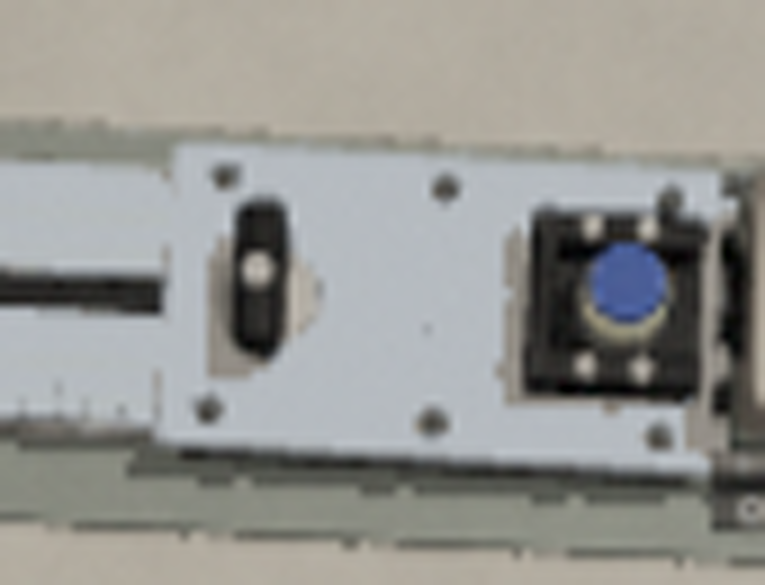

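```bash
python3 - <<'E'
from m import *
T=lambda *a:u(260,195,9,a);S=lambda *a:u(310,165,9,a)
z=.102
a=w2b(onz("top",T(262,200),z));b=w2b(onz("top",T(260,355),.095));c=w2b(onz("top",T(258,268),z))
print("wing far end,near end,spot in base",a,b,c)
im=cv2.imread("pics/top7.png");x0,y0=284,215
g=cv2.cvtColor(im,cv2.COLOR_BGR2GRAY)[y0:237,x0:294]
m=(g<80).astype(np.uint8);ys,xs=np.nonzero(m);pts=np.c_[xs+x0,ys+y0].astype(np.float32)
P=np.array([w2b(onz("top",p,z)) for p in pts]);P-=P.mean(0)
v=np.linalg.svd(P)[2][0];print("wing axis angle from base x deg",np.degrees(np.arctan2(v[1],v[0])))
print("top spot tri",tri(T(258,268),S(225,385)))
e=[w2b(onz("top",T(*q),.057)) for q in((174,148),(157,440))];print("plate rear edge y (expect .050 + j)",e)
E
```

```text
wing far end,near end,spot in base [0.022  0.0207] [-0.0208  0.0188] [0.0025 0.0206]
wing axis angle from base x deg -178.29185223029353
top spot tri (array([0.5554, 0.0857, 0.1024]), np.float64(0.0011043209160128324))
plate rear edge y (expect .050 + j) [array([0.0451, 0.05  ]), array([-0.0409,  0.0489])]
```

```bash
python3 -c "
from plant import *
print(close_job())"
```

```text
the job is handed in; nothing more can be done
None
```

The carriage is home against the measuring head's buffers and locked there with the larger T-bolt. I handed the job in at about 26.5 s; no verdict was reported.

**Carriage:** I pushed it about 62 mm with closed fingers against the cradle's back wall, at roughly 5 N. It stopped at the buffers, where I held it at about 16 N. In the final top view its rear edge sits at base y of about 49–50 mm, against 50 mm expected when home.

**T-bolt:** I took it from the stand and left the smaller one on the bench untouched. It dropped in at the first try with no sideways forcing. I pressed it about 4 mm (6–7 N measured) and turned it about 89° clockwise with almost no resisting moment. Then I released it and moved the arm clear.

**Last checks:**
- The wing lies about 2° off square across the slot.
- The wing's top is at 102.4 mm, against 102 mm when locked.
- The bolt sits at base (2.5, 20.6) mm, within about 1.5 mm of the hole I measured.

**Disagreements and gaps:**
- I did not feel the bolt's hard stop; I stopped at about 89°, inside the 90° ± 10° play.
- The top camera put the bolt about 2 mm off the grasp point before I picked it up. It can shift in its pocket as the jaws close. The side view agreed within about 0.5 mm once it was held, and the drop-in went cleanly.
- I did not measure the bolt's tilt separately, but it looks upright in both views.

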